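Sweep the brass conchos off the tooling slab into the tray

ROBOT

A 7-joint arm with a two-finger parallel gripper is mounted at the origin on the work surface. World frame = base frame: x ahead of the robot, y to its left, z up, the work surface at z = 0. Lengths are in m, angles in rad, forces in N, time in s.
With the tool pointing down it reaches from about 0.425 to 0.925 m from the base axis. Payload 6.8 kg.
Tool frame: the origin (TCP) lies midway between the tips of the shut fingers; the grasp point (between the pads) lies 19 mm behind it; z points along the fingers, y is the line along which they close (so a half turn about z gives the same grasp; the last joint's range is limited). The gripper opens to 85 mm and grips with 20 to 120 N. Pads are 22 mm wide; open, the fingers measure 114 mm over their backs; the gripper's body (76 mm by 85 mm) begins 54 mm behind the grasp point. The pads swing forward as they close: fully open they stand 13 mm farther back than shut.
Start: joints at [-1.35, 0.477, 0.022, 1.555, -0.011, 1.109, -0.083], TCP at [0.218, 0.639, 0.231] pointing down, gripper open.
Joint ranges: [-2.96, 2.96], [-0.34, 2.1], [-1.41, 1.46], [0.24, 2.44], [-1.37, 4.51], [0.17, 1.92], [-2.96, 2.96]. Speed limits (rad/s): [2.39, 2.39, 3.14, 3.14, 3.14, 3.14, 3.14].

INTERFACE

Orientations are given as a unit quaternion [w, x, y, z].
In Python, from station import * gives the robot as it stands. The module is installed in compiled form; this text tells all that it offers.
- The arm moves only by the shell command python3 -m jog 'ROWS' [OPENING] [FORCE]. ROWS is JSON, a list of rows, each an object of numbers: "x", "y", "z": the shift along the tool's x, y, z in m; "ax", "ay", "az": the turn, a rotation vector about the tool's x, y, z in rad. In form: [{"x": .., "y": .., "z": .., "ax": .., "ay": .., "az": ..}, ...]. A call has 1 to 12 rows; each row is the pose to reach, as a shift and turn from the pose commanded when the call began, along the tool's axes at that moment; what a row does not reach only later rows make up. A row lasts 1/10 s, in which the tool goes at most 50 mm and 8.59 degrees, less where a joint would pass 70% of its speed; a pose out of reach is approached as far as the arm can. A call with a gripper value outside its range is refused whole. OPENING is the opening, from 0 (shut) to 1 (fully open), set as the call begins (- or left out, the last holds). The fingers move at their own pace and stop on an object; FORCE is the grip in N (left out, the last holds). Time passes only in rows, so rows that repeat a pose let the fingers close. It gives the time, the measured TCP pose, the force, the opening and the grip force at its end, in the units of the state.
- get_obs(): the state, without advancing time (a new reading comes with each control period).
- read_camera(name): name is "scene" or "top" or "wrist"; returns the picture (420x560x3 uint8, red, green, blue); there is no depth.
- camera_params(name): a dict with "K" (3x3 intrinsics, pixels), "origin" and "attitude" of the camera in the world. Camera axes: x right, y up, looking along -z (the intrinsics and any distortion apply to the point x, -y, -z); pixel columns grow to the right and rows downward; lengths in m; the calibration is good to about 2 mm. A picture is of the moment at which its call begins: read the wrist's pose just before it. camera_params takes no time and is no camera call; for the wrist camera it gives the pose at the moment of the call.
- hand_in(): hands the job in; it is judged then, once.
The state is a dict: "t": time; "q": joint angles; "joint_vel": joint speeds; "joint_torque": joint torques, N m; "eef_pos": TCP position; "tool_rot": TCP orientation; "contact_force": force on the tool from outside, world axes, zero at the start; "torque": the same for the moment, N m; "gripper_width": opening from 0.0 (shut) to 1.0 (fully open); "grasp_force": force on a finger pad.
Only numpy, scipy, OpenCV 4.12 (cv2) and the standard library are available. Lean on these libraries where they do the work, as an engineer would, in place of code of your own. Each camera call takes 0.05 s, during which the arm holds its last target. There are 200 camera calls.

TASK

Clear the marble slab for stamping: push the four brass conchos along it with the fingertips and sweep them over the slab's edge so that all four end in the blue tray standing against it. Only slide them, never pick one up. Leave the wax tin and the edge slicker standing where they are on the slab, and disturb none of the other tools on the bench.

Things in the scene. Friction and masses are not known exactly. Their poses are not given: they have to be found in the camera images.
- slab: fixed white marble tooling slab, 250 mm (its x) by 320 mm (its y) by 40 mm thick, so its top is 40 mm above the bench; origin: centre of its underside on the bench; x away from the robot, turned by up to 0.2 rad. The blue tray stands against one of its two ends (+y or -y), the wooden spool tray against the other
- tray: fixed, empty, open blue enamelled steel tray, 280 mm (its x) by 120 mm (its y), 30 mm deep outside, 2.5 mm walls and floor; its axes are parallel to the slab's; its long side stands 1 mm from the slab's end edge and its rim is 10 mm below the slab's top, so that a thing pushed over that edge drops in; origin: centre of its underside on the bench
- spool_tray: fixed wooden tray of the same outside size, filled with upright thread spools (up to 46 mm above the bench), at the slab's other end; the conchos do not belong in it; origin: centre of its underside on the bench
- concho1: one of four like round brass conchos (cast belt ornaments), 32 mm across, upright rim 6 mm high, domed to 9 mm, about 40 g, flat on the slab at the start, loose, slides easily; origin: centre of its underside, z up at the start. It lies 68 to 96 mm from the slab's middle along the slab's x (two in the near lane, two in the far lane), the two of a lane at least 80 mm apart
- concho2: one of four like round brass conchos (cast belt ornaments), 32 mm across, upright rim 6 mm high, domed to 9 mm, about 40 g, flat on the slab at the start, loose, slides easily; origin: centre of its underside, z up at the start. It lies 68 to 96 mm from the slab's middle along the slab's x (two in the near lane, two in the far lane), the two of a lane at least 80 mm apart
- concho3: one of four like round brass conchos (cast belt ornaments), 32 mm across, upright rim 6 mm high, domed to 9 mm, about 40 g, flat on the slab at the start, loose, slides easily; origin: centre of its underside, z up at the start. It lies 68 to 96 mm from the slab's middle along the slab's x (two in the near lane, two in the far lane), the two of a lane at least 80 mm apart
- concho4: one of four like round brass conchos (cast belt ornaments), 32 mm across, upright rim 6 mm high, domed to 9 mm, about 40 g, flat on the slab at the start, loose, slides easily; origin: centre of its underside, z up at the start. It lies 68 to 96 mm from the slab's middle along the slab's x (two in the near lane, two in the far lane), the two of a lane at least 80 mm apart
- wax_tin: round green-lidded tin of wax, 56 mm across, 24 mm high, standing loose along the slab's middle line (within 10 mm of it along the slab's x), to be left alone; origin: centre of its underside
- slicker: dark grooved wooden edge slicker, 28 mm across, 45 mm tall, standing loose along the slab's middle line (within 10 mm of it along the slab's x), easily knocked over, to be left alone; origin: centre of its underside
- maul: maul standing on its white head (64 mm across, 85 mm high) with a brown handle upward, 203 mm tall in all, on the bench beyond the trays on the right; origin: centre of its underside
- awl: awl with a wooden haft lying on the bench beyond the trays on the left, about 150 mm long, 26 mm thick; origin on the bench under the haft, x towards its point
- dye: dark dye bottle with a black cap, 48 mm across, 85 mm tall, on the bench beyond the trays on the right; origin: centre of its underside
- anvil: round steel snap-setting anvil, 52 mm across, 18 mm high, on the bench beyond the trays on the left; origin: centre of its underside

How it is judged:
By the outcome, as a careful person would: the job done as asked, in the order asked, and still so for the second after the job is handed in, with the robot touching nothing.
It also fails if it takes over 61 s, if anything falls off the work surface, if the arm or the gripper's body presses on something with over 40 N, if the wrist force passes 120 N, or if a joint passes its speed limit or range.

## Working session

There is one attempt and no reset: what is moved stays moved. The work goes in short steps, Python scripts to look and compute and a shell command to move; the robot and the scene stay as the last step left them, time stands still between calls to the robot, and variables do not carry over. Pictures are saved under pics/ and viewed, at most 10 in all, crops included, and the job is handed in when it is done.

```bash
mkdir -p pics
python3 - <<'E'
from station import *
import cv2,json
o=get_obs();print({k:o[k] for k in('t','eef_pos','tool_rot','gripper_width','contact_force')})
for n in('top','scene'):
    cv2.imwrite(f'pics/{n}0.png',read_camera(n)[:,:,::-1]);print(n,camera_params(n))
E
```

```text
{'t': 0.0, 'eef_pos': array([0.21779691, 0.63827118, 0.2303276 ]), 'tool_rot': array([-6.88481041e-05,  1.63677020e-01,  9.86513560e-01, -9.07898772e-04]), 'gripper_width': 1.0043580021875085, 'contact_force': array([ 0.31573585, -0.59000895, -1.16027387])}
top {'K': array([[488.81799508,   0.        , 279.65945629],
       [  0.        , 488.81799508, 207.06336203],
       [  0.        ,   0.        ,   1.        ]]), 'origin': array([ 0.32935894, -0.01297621,  1.60823304]), 'attitude': array([ 0.71485421,  0.05124645, -0.04598011, -0.69587577])}
scene {'K': array([[503.89218269,   0.        , 283.30851597],
       [  0.        , 503.89218269, 209.12892707],
       [  0.        ,   0.        ,   1.        ]]), 'origin': array([1.17607495, 0.59122994, 1.37985935]), 'attitude': array([0.38488722, 0.11734785, 0.26537037, 0.87616772])}
```

View pics/top0.png

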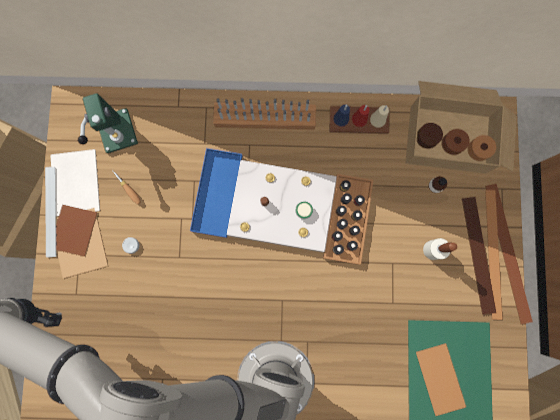

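View pics/scene0.png

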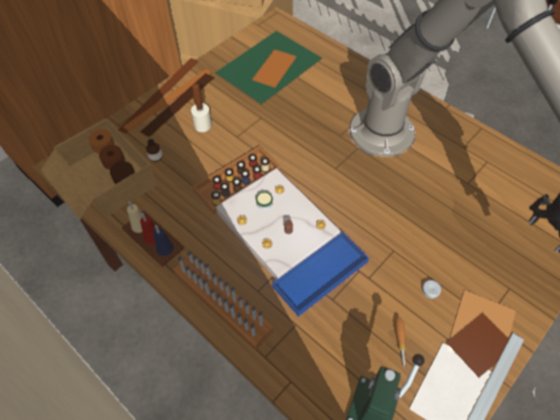

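The top view shows the blue tray at the slab's left (+y) end. The far-lane conchos are at about (270,178) and (306,181), the near-lane ones at (245,227) and (303,232). The slicker is at (265,202) and the tin at (305,210). The scene view agrees.

```bash
cat > h.py <<'E'
import numpy as np,cv2
from scipy.spatial.transform import Rotation as R
from station import *
def ray(p,uv,z):
    d=np.array([(uv[0]-p['K'][0,2])/p['K'][0,0],-(uv[1]-p['K'][1,2])/p['K'][1,1],-1])
    a=p['attitude'];d=R.from_quat([*a[1:],a[0]]).apply(d);o=p['origin']
    return (o+d*(z-o[2])/d[2])[:2]
def blobs(m,amin,off=(0,0)):
    n,l,s,c=cv2.connectedComponentsWithStats(m.astype('uint8'))
    return [(c[i]+off,s[i,4]) for i in range(1,n) if s[i,4]>=amin]
E
python3 - <<'E'
from h import *
for n,box in(('top',(190,375,145,270)),('scene',(190,380,145,320))):
    p=camera_params(n);im=cv2.imread(f'pics/{n}0.png');h=cv2.cvtColor(im,cv2.COLOR_BGR2HSV).astype(int);H,S,V=h[...,0],h[...,1],h[...,2]
    reg=np.zeros(H.shape,bool);reg[box[2]:box[3],box[0]:box[1]]=1
    white=(reg&(S<45)&(V>150)).astype('uint8')
    cs=max(cv2.findContours(white,0,2)[0],key=cv2.contourArea);hull=cv2.convexHull(cs)
    W=np.array([ray(p,q[0],.04) for q in hull])
    r=cv2.minAreaRect((W*1000).astype(np.float32));print(n,'slab',r,cv2.boxPoints(r).round().tolist())
    ins=cv2.drawContours(np.zeros(H.shape,'uint8'),[hull],-1,1,-1)>0
    blue=reg&(H>100)&(H<125)&(S>120)
    cb=max(cv2.findContours(blue.astype('uint8'),0,2)[0],key=cv2.contourArea)
    r=cv2.minAreaRect(np.float32([ray(p,q[0],.03)*1000 for q in cb]));print('tray',r)
    for nm,m,z in(('brass',ins&(H>12)&(H<32)&(S>90)&(V>100),.045),('dark',ins&(V<100),.085),('green',ins&(H>40)&(H<90)&(S>60),.064)):
        for c,a in blobs(m,8): print(nm,c.round(1),a,(ray(p,c,z)*1000).round(1))
E
```

```text
top slab ((553.8984375, -4.3497161865234375), (320.0935974121094, 251.2776641845703), 81.68132019042969) [[406.0, -145.0], [655.0, -181.0], [701.0, 136.0], [453.0, 172.0]]
tray ((592.3504028320312, 211.45632934570312), (119.5906982421875, 278.4051208496094), 81.381591796875)
brass [269.8 177.4] 60 [642.4  36.4]
brass [305.4 180.7] 58 [634.3 -79.8]
brass [244.5 226.6] 57 [479.2 113. ]
brass [303.  231.9] 64 [467.4 -75.2]
dark [265.9 203.1] 18 [551.6  44.8]
green [303.7 210. ] 58 [535.6 -75.3]
scene slab ((559.512451171875, -2.988983154296875), (326.0947570800781, 258.9231872558594), 81.41217803955078) [[407.0, -145.0], [663.0, -184.0], [712.0, 139.0], [456.0, 178.0]]
tray ((599.1109008789062, 216.7051239013672), (123.15733337402344, 281.6731872558594), 81.38106536865234)
brass [279.1 189. ] 50 [469.2 -73.9]
brass [241.7 219.8] 61 [636.2 -79.3]
brass [320.6 224.3] 57 [481.4 114.1]
brass [266.8 243. ] 64 [643.8  36.8]
green [264.1 203.7] 27 [553.4 -60.3]
```

```bash
python3 -m jog '[{"x":-0.425,"y":-0.451,"z":0.12,"az":1.389},{"x":-0.425,"y":-0.451,"z":0.12,"az":1.389},{"x":-0.425,"y":-0.451,"z":0.12,"az":1.389},{"x":-0.425,"y":-0.451,"z":0.12,"az":1.389},{"x":-0.425,"y":-0.451,"z":0.12,"az":1.389},{"x":-0.425,"y":-0.451,"z":0.12,"az":1.389},{"x":-0.425,"y":-0.451,"z":0.12,"az":1.389},{"x":-0.425,"y":-0.451,"z":0.12,"az":1.389},{"x":-0.425,"y":-0.451,"z":0.12,"az":1.389},{"x":-0.425,"y":-0.451,"z":0.12,"az":1.389},{"x":-0.425,"y":-0.451,"z":0.12,"az":1.389},{"x":-0.425,"y":-0.451,"z":0.12,"az":1.389}]' 0.22
cat >> h.py <<'E'
Y=np.deg2rad(-8.45);E_=np.array([np.cos(Y),np.sin(Y)]);U=np.array([-np.sin(Y),np.cos(Y)]);C0=np.array([554,-4.3])
def slab(w): d=np.asarray(w)-C0; return np.array([d@E_,d@U]).round(1)
def where():
    o=get_obs();a=o['tool_rot'];m=R.from_quat([*a[1:],a[0]]).as_matrix()
    print('t',o['t'],'slab sx,sy',slab(o['eef_pos'][:2]*1000),'z',(o['eef_pos'][2]*1000).round(1),'toolx yaw err deg',np.rad2deg(np.arctan2(m[1,0],m[0,0])-np.arctan2(U[1],U[0])).round(2),'zaxis',m[:,2].round(3),'F',o['contact_force'].round(1),'w',o['gripper_width'])
E
python3 -c "
from h import *
where()"
```

```text
t 0.1 slab sx,sy [-427.   586.3] z 230.4 toolx yaw err deg 79.61 zaxis [-0.    -0.002 -1.   ] F [ 0.4  0.4 -0.4] w 0.9989913669979094validation failed for argument at $[0]...
```

```bash
python3 -m jog '[{"x":-0.030,"y":-0.032,"z":0.009,"ax":0,"ay":0,"az":0.10},{"x":-0.060,"y":-0.064,"z":0.018,"ax":0,"ay":0,"az":0.20}]' 0.22
python3 -c "
from h import *
where()"
```

```text
t: 0.3
eef_pos: [0.2535, 0.5585, 0.2125]
tool_rot: [-0.0, 0.262, 0.965, -0.0]
contact_force: [1.4, -1.1, -0.9]
gripper_width: 0.693
grasp_force: 0.0
t 0.3 slab sx,sy [-380.   512.6] z 212.5 toolx yaw err deg 68.07 zaxis [-0. -0. -1.] F [ 1.4 -1.1 -0.9] w 0.6930639852458373
```

```bash
python3 -m jog '[{"x":-0.036,"y":-0.0255,"z":0.0085,"ax":0,"ay":0,"az":0.099},{"x":-0.0725,"y":-0.051,"z":0.017,"ax":0,"ay":0,"az":0.198},{"x":-0.109,"y":-0.0765,"z":0.0255,"ax":0,"ay":0,"az":0.297},{"x":-0.145,"y":-0.102,"z":0.034,"ax":0,"ay":0,"az":0.396},{"x":-0.1815,"y":-0.1275,"z":0.0425,"ax":0,"ay":0,"az":0.495},{"x":-0.218,"y":-0.153,"z":0.051,"ax":0,"ay":0,"az":0.594},{"x":-0.254,"y":-0.1785,"z":0.0595,"ax":0,"ay":0,"az":0.693},{"x":-0.2905,"y":-0.204,"z":0.068,"ax":0,"ay":0,"az":0.792},{"x":-0.327,"y":-0.2295,"z":0.0765,"ax":0,"ay":0,"az":0.891},{"x":-0.363,"y":-0.255,"z":0.085,"ax":0,"ay":0,"az":0.99},{"x":-0.3995,"y":-0.2805,"z":0.0935,"ax":0,"ay":0,"az":1.089},{"x":-0.436,"y":-0.306,"z":0.102,"ax":0,"ay":0,"az":1.188}]'
python3 - <<'E'
from h import *
where()
p=camera_params('wrist');im=read_camera('wrist');cv2.imwrite('pics/w1.png',im[:,:,::-1]);print(p);where()
E
```

```text
t: 1.5
eef_pos: [0.4765, 0.0732, 0.111]
tool_rot: [-0.0, 0.758, 0.652, 0.0]
contact_force: [-0.0, 0.4, 0.0]
gripper_width: 0.221
grasp_force: 0.0
t 1.5 slab sx,sy [-88.1  65.2] z 111.0 toolx yaw err deg -0.12 zaxis [ 0.  0. -1.] F [-0.   0.4  0. ] w 0.22127009592076552
{'K': array([[299.75712494,   0.        , 282.48602584],
       [  0.        , 299.75712494, 209.42738009],
       [  0.        ,   0.        ,   1.        ]]), 'origin': array([0.48631481, 0.14154315, 0.25380709]), 'attitude': array([ 0.98786124, -0.13627666,  0.01087584, -0.07376018])}
t 1.55 slab sx,sy [-84.7  57.8] z 110.5 toolx yaw err deg -0.89 zaxis [ 0.002 -0.004 -1.   ] F [ 2.  -5.9  0.5] w 0.22225586616327722
```

View pics/w1.png

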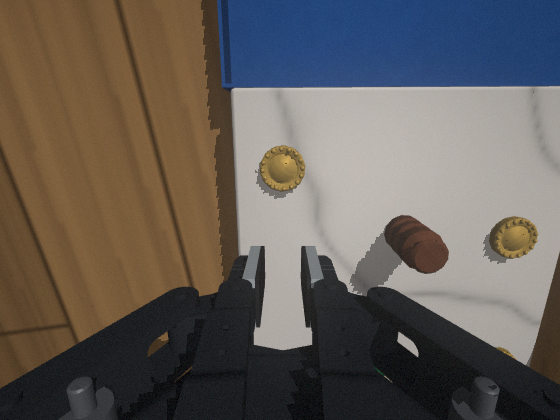

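The wrist view shows concho C at (282,168). It is straight ahead of the two tips (centre column about 284) and the slicker is clear to the right. Next I descend behind it.

```bash
python3 -m jog '[{"x":0,"y":0,"z":0,"ax":0,"ay":0,"az":0},{"x":0,"y":0,"z":0,"ax":0,"ay":0,"az":0},{"x":0,"y":0,"z":0.02,"ax":0,"ay":0,"az":0},{"x":0,"y":0,"z":0.04,"ax":0,"ay":0,"az":0},{"x":0,"y":0,"z":0.055,"ax":0,"ay":0,"az":0},{"x":0,"y":0,"z":0.062,"ax":0,"ay":0,"az":0},{"x":0,"y":0,"z":0.066,"ax":0,"ay":0,"az":0},{"x":0,"y":0,"z":0.066,"ax":0,"ay":0,"az":0},{"x":0,"y":0,"z":0.066,"ax":0,"ay":0,"az":0}]'
python3 - <<'E'
from h import *
where()
p=camera_params('wrist');im=read_camera('wrist')[:,:,::-1];cv2.imwrite('pics/w2.png',im)
h=cv2.cvtColor(np.ascontiguousarray(im),cv2.COLOR_BGR2HSV).astype(int)
m=(h[...,0]>15)&(h[...,0]<32)&(h[...,1]>130)&(h[...,2]>90)
m=cv2.morphologyEx(m.astype('uint8'),3,np.ones((7,7)))
for c,a in blobs(m,150):print(c.round(),a,slab(ray(p,c,.045)*1000))
E
```

```text
t: 2.45
eef_pos: [0.4765, 0.0752, 0.0458]
tool_rot: [0.0, 0.757, 0.654, 0.0]
contact_force: [0.1, 0.6, 0.1]
gripper_width: 0.22
grasp_force: 0.0
t 2.45 slab sx,sy [-88.4  67.2] z 45.8 toolx yaw err deg 0.12 zaxis [ 0.001  0.    -1.   ] F [0.1 0.6 0.1] w 0.21954855588498262
[ 89. 172.] 61426 [-182.2  114.5]
[283. 190.] 3054 [-88.8 105.9]
```

View pics/w2.png

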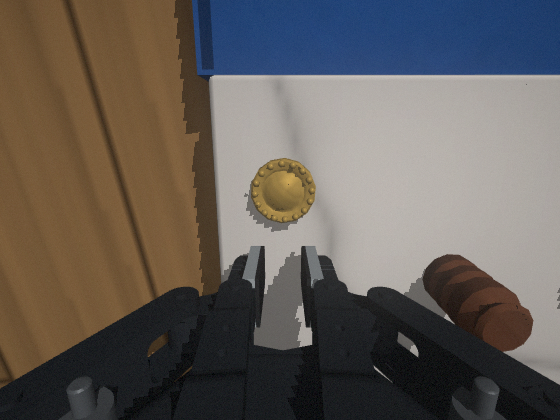

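Concho C is centred at (283,190), in line with the gap. I'll lower 4 mm more and push.

```bash
python3 -m jog '[{"x":0,"y":0,"z":0.002,"ax":0,"ay":0,"az":0},{"x":0,"y":0,"z":0.004,"ax":0,"ay":0,"az":0},{"x":0.01,"y":0,"z":0.004,"ax":0,"ay":0,"az":0},{"x":0.02,"y":0,"z":0.004,"ax":0,"ay":0,"az":0},{"x":0.03,"y":0,"z":0.004,"ax":0,"ay":0,"az":0},{"x":0.04,"y":0,"z":0.004,"ax":0,"ay":0,"az":0},{"x":0.05,"y":0,"z":0.004,"ax":0,"ay":0,"az":0}]'
python3 - <<'E'
from h import *
where()
p=camera_params('wrist');im=read_camera('wrist')[:,:,::-1];cv2.imwrite('pics/w3.png',im)
E
```

```text
t: 3.2
eef_pos: [0.4835, 0.1255, 0.0413]
tool_rot: [-0.0, 0.757, 0.654, 0.0]
contact_force: [-0.1, -0.7, 0.2]
gripper_width: 0.218
grasp_force: 0.1
t 3.2 slab sx,sy [-88.8 118. ] z 41.3 toolx yaw err deg 0.12 zaxis [ 0.  0. -1.] F [-0.1 -0.7  0.2] w 0.21803795588035432
```

View pics/w3.png

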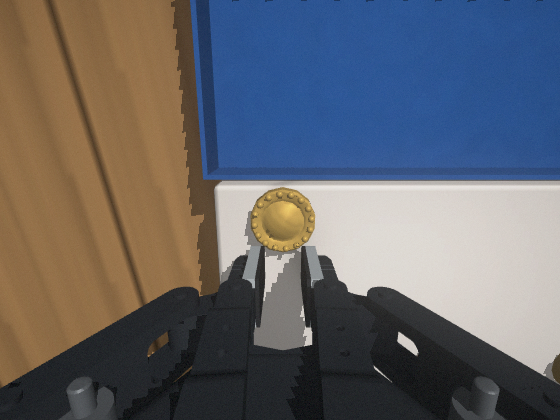

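The concho (283,218) sits cradled against both tips. I'll push it over the edge and lift.

```bash
python3 -m jog '[{"x":0.01,"y":0,"z":0,"ax":0,"ay":0,"az":0},{"x":0.02,"y":0,"z":0,"ax":0,"ay":0,"az":0},{"x":0.03,"y":0,"z":0,"ax":0,"ay":0,"az":0},{"x":0.04,"y":0,"z":0,"ax":0,"ay":0,"az":0},{"x":0.05,"y":0,"z":0,"ax":0,"ay":0,"az":0},{"x":0.06,"y":0,"z":0,"ax":0,"ay":0,"az":0},{"x":0.062,"y":0,"z":0,"ax":0,"ay":0,"az":0},{"x":0.062,"y":0,"z":-0.02,"ax":0,"ay":0,"az":0},{"x":0.062,"y":0,"z":-0.05,"ax":0,"ay":0,"az":0},{"x":0.062,"y":0,"z":-0.08,"ax":0,"ay":0,"az":0},{"x":0.062,"y":0,"z":-0.09,"ax":0,"ay":0,"az":0},{"x":0.062,"y":0,"z":-0.09,"ax":0,"ay":0,"az":0}]'
python3 - <<'E'
from h import *
where()
im=read_camera('wrist')[:,:,::-1];cv2.imwrite('pics/w4.png',im)
E
```

```text
t: 4.45
eef_pos: [0.4933, 0.1859, 0.1325]
tool_rot: [0.0, 0.757, 0.654, 0.001]
contact_force: [-0.3, 0.5, -1.1]
gripper_width: 0.225
grasp_force: 0.0
t 4.45 slab sx,sy [-88.  179.2] z 132.5 toolx yaw err deg 0.07 zaxis [ 0.002  0.002 -1.   ] F [-0.3  0.5 -1.1] w 0.22463534476846012
```

View pics/w4.png

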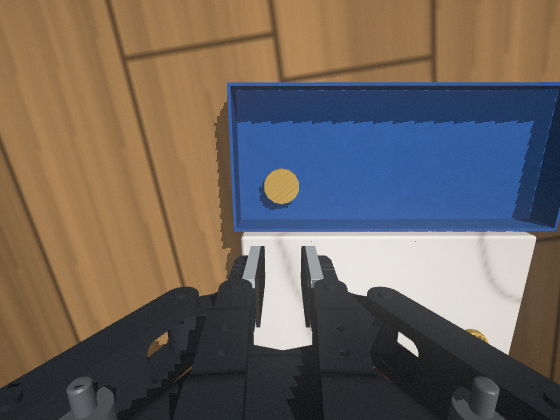

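Concho C lies flat in the tray at (281,186). Next is A, the far-front one.

```bash
python3 -m jog '[{"x":-0.022,"y":0.022,"z":0,"ax":0,"ay":0,"az":0},{"x":-0.052,"y":0.053,"z":0,"ax":0,"ay":0,"az":0},{"x":-0.082,"y":0.085,"z":0,"ax":0,"ay":0,"az":0},{"x":-0.112,"y":0.117,"z":0,"ax":0,"ay":0,"az":0},{"x":-0.142,"y":0.148,"z":0,"ax":0,"ay":0,"az":0},{"x":-0.164,"y":0.170,"z":0,"ax":0,"ay":0,"az":0},{"x":-0.164,"y":0.170,"z":0,"ax":0,"ay":0,"az":0},{"x":-0.164,"y":0.170,"z":0.02,"ax":0,"ay":0,"az":0},{"x":-0.164,"y":0.170,"z":0.045,"ax":0,"ay":0,"az":0},{"x":-0.164,"y":0.170,"z":0.06,"ax":0,"ay":0,"az":0},{"x":-0.164,"y":0.170,"z":0.06,"ax":0,"ay":0,"az":0}]'
cat > look.py <<'E'
from h import *
import sys
where()
p=camera_params('wrist');im=np.ascontiguousarray(read_camera('wrist')[:,:,::-1]);cv2.imwrite(f'pics/{sys.argv[1]}.png',im)
h=cv2.cvtColor(im,cv2.COLOR_BGR2HSV).astype(int)
m=(h[...,0]>18)&(h[...,0]<32)&(h[...,1]>130)&(h[...,2]>90)
m=cv2.morphologyEx(m.astype('uint8'),3,np.ones((7,7)))
for c,a in blobs(m,150):
    if a<9000:print(c.round(),a,slab(ray(p,c,.045)*1000))
E
python3 look.py w5
```

```text
t: 5.6
eef_pos: [0.634, -0.0008, 0.0679]
tool_rot: [-0.002, 0.757, 0.654, -0.003]
contact_force: [-0.1, 0.2, -0.6]
gripper_width: 0.222
grasp_force: 0.0
t 5.6 slab sx,sy [78.6 15.3] z 67.9 toolx yaw err deg 0.12 zaxis [-0.006 -0.    -1.   ] F [-0.1  0.2 -0.6] w 0.22245596087011596
[295. 181.] 2074 [84.5 54.5]
[299. 340.] 338 [ 89.1 -50.9]
```

```bash
python3 -m jog '[{"x":0,"y":0.001,"z":0.01,"ax":0,"ay":0,"az":0},{"x":0,"y":0.002,"z":0.02,"ax":0,"ay":0,"az":0},{"x":0,"y":0.002,"z":0.026,"ax":0,"ay":0,"az":0},{"x":0,"y":0.002,"z":0.029,"ax":0,"ay":0,"az":0},{"x":0,"y":0.002,"z":0.03,"ax":0,"ay":0,"az":0},{"x":0,"y":0.002,"z":0.03,"ax":0,"ay":0,"az":0}]'; python3 look.py w6
```

```text
t: 6.25
eef_pos: [0.6388, -0.0018, 0.0414]
tool_rot: [0.0, 0.757, 0.654, 0.0]
contact_force: [0.0, -0.2, 0.2]
gripper_width: 0.223
grasp_force: 0.0
t 6.25 slab sx,sy [83.5 14.9] z 41.4 toolx yaw err deg 0.08 zaxis [ 0. -0. -1.] F [ 0.  -0.2  0.2] w 0.2230603754351894
[285. 191.] 3123 [84.1 54.1]
```

Aligned: A is at (84,54) and the TCP at (83.5,15). I'll push in two calls to sy≈180, then lift.

```bash
python3 -m jog '[{"x":0.01,"y":0,"z":0,"ax":0,"ay":0,"az":0},{"x":0.02,"y":0,"z":0,"ax":0,"ay":0,"az":0},{"x":0.03,"y":0,"z":0,"ax":0,"ay":0,"az":0},{"x":0.04,"y":0,"z":0,"ax":0,"ay":0,"az":0},{"x":0.05,"y":0,"z":0,"ax":0,"ay":0,"az":0},{"x":0.06,"y":0,"z":0,"ax":0,"ay":0,"az":0},{"x":0.07,"y":0,"z":0,"ax":0,"ay":0,"az":0},{"x":0.08,"y":0,"z":0,"ax":0,"ay":0,"az":0},{"x":0.09,"y":0,"z":0,"ax":0,"ay":0,"az":0}]'; python3 look.py w7
```

```text
t: 7.2
eef_pos: [0.6519, 0.0881, 0.0413]
tool_rot: [-0.0, 0.757, 0.654, -0.0]
contact_force: [0.1, -0.8, 0.7]
gripper_width: 0.223
grasp_force: 0.3
t 7.2 slab sx,sy [ 83.3 105.8] z 41.3 toolx yaw err deg 0.08 zaxis [-0. -0. -1.] F [ 0.1 -0.8  0.7] w 0.222636930296503
[283. 220.] 3015 [ 82.9 130.5]
```

```bash
python3 -m jog '[{"x":0.01,"y":0,"z":0,"ax":0,"ay":0,"az":0},{"x":0.02,"y":0,"z":0,"ax":0,"ay":0,"az":0},{"x":0.03,"y":0,"z":0,"ax":0,"ay":0,"az":0},{"x":0.04,"y":0,"z":0,"ax":0,"ay":0,"az":0},{"x":0.05,"y":0,"z":0,"ax":0,"ay":0,"az":0},{"x":0.06,"y":0,"z":0,"ax":0,"ay":0,"az":0},{"x":0.07,"y":0,"z":0,"ax":0,"ay":0,"az":0},{"x":0.074,"y":0,"z":0,"ax":0,"ay":0,"az":0},{"x":0.074,"y":0,"z":-0.02,"ax":0,"ay":0,"az":0},{"x":0.074,"y":0,"z":-0.05,"ax":0,"ay":0,"az":0},{"x":0.074,"y":0,"z":-0.08,"ax":0,"ay":0,"az":0},{"x":0.074,"y":0,"z":-0.09,"ax":0,"ay":0,"az":0}]'; python3 look.py w8
```

```text
t: 8.45
eef_pos: [0.6645, 0.1604, 0.1347]
tool_rot: [0.001, 0.757, 0.653, 0.002]
contact_force: [0.1, -0.4, 0.5]
gripper_width: 0.217
grasp_force: 0.0
t 8.45 slab sx,sy [ 85.1 179.2] z 134.7 toolx yaw err deg 0.05 zaxis [ 0.005  0.001 -1.   ] F [ 0.1 -0.4  0.5] w 0.2171511014713798
[ 90. 185.] 1000 [-66.9 202.9]
[280. 184.] 905 [ 82.4 203.3]
```

View pics/w8.png

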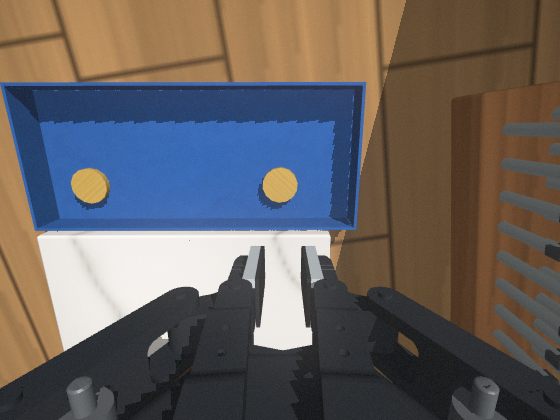

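Both C (90,185) and A (280,184) are in the tray. Now B, far-rear.

```bash
python3 -m jog '[{"x":-0.03,"y":0.001,"z":0,"ax":0,"ay":0,"az":0},{"x":-0.075,"y":0.002,"z":0,"ax":0,"ay":0,"az":0},{"x":-0.12,"y":0.003,"z":0,"ax":0,"ay":0,"az":0},{"x":-0.165,"y":0.005,"z":0,"ax":0,"ay":0,"az":0},{"x":-0.21,"y":0.006,"z":0,"ax":0,"ay":0,"az":0},{"x":-0.25,"y":0.007,"z":0,"ax":0,"ay":0,"az":0},{"x":-0.275,"y":0.008,"z":0,"ax":0,"ay":0,"az":0},{"x":-0.282,"y":0.008,"z":0,"ax":0,"ay":0,"az":0},{"x":-0.282,"y":0.008,"z":0.02,"ax":0,"ay":0,"az":0},{"x":-0.282,"y":0.008,"z":0.045,"ax":0,"ay":0,"az":0},{"x":-0.282,"y":0.008,"z":0.06,"ax":0,"ay":0,"az":0},{"x":-0.282,"y":0.008,"z":0.06,"ax":0,"ay":0,"az":0}]'; python3 look.py w9
```

```text
t: 9.7
eef_pos: [0.6277, -0.1179, 0.0683]
tool_rot: [-0.002, 0.756, 0.654, -0.002]
contact_force: [0.0, -0.1, 0.5]
gripper_width: 0.222
grasp_force: 0.0
t 9.7 slab sx,sy [  89.5 -101.5] z 68.3 toolx yaw err deg 0.17 zaxis [-0.005  0.001 -1.   ] F [ 0.  -0.1  0.5] w 0.2220681739345841
[292. 180.] 2083 [ 94.  -61.9]
[ 15. 213.] 1526 [-66.9 -82. ]
```

```bash
python3 -m jog '[{"x":0,"y":0.001,"z":0.01,"ax":0,"ay":0,"az":0},{"x":0,"y":0.0015,"z":0.02,"ax":0,"ay":0,"az":0},{"x":0,"y":0.0015,"z":0.026,"ax":0,"ay":0,"az":0},{"x":0,"y":0.0015,"z":0.029,"ax":0,"ay":0,"az":0},{"x":0,"y":0.0015,"z":0.03,"ax":0,"ay":0,"az":0},{"x":0,"y":0.0015,"z":0.03,"ax":0,"ay":0,"az":0}]'; python3 look.py w10
```

```text
t: 10.35
eef_pos: [0.631, -0.12, 0.0413]
tool_rot: [0.0, 0.757, 0.654, 0.0]
contact_force: [0.1, 0.1, 0.0]
gripper_width: 0.219
grasp_force: 0.0
t 10.35 slab sx,sy [  93.2 -103.1] z 41.3 toolx yaw err deg 0.07 zaxis [ 0. -0. -1.] F [0.1 0.1 0. ] w 0.21927373121195673
[285. 188.] 3234 [ 93.5 -62.4]
```

```bash
python3 -m jog '[{"x":0.01,"y":0,"z":0,"ax":0,"ay":0,"az":0},{"x":0.02,"y":0,"z":0,"ax":0,"ay":0,"az":0},{"x":0.03,"y":0,"z":0,"ax":0,"ay":0,"az":0},{"x":0.042,"y":0,"z":0,"ax":0,"ay":0,"az":0},{"x":0.054,"y":0,"z":0,"ax":0,"ay":0,"az":0},{"x":0.066,"y":0,"z":0,"ax":0,"ay":0,"az":0},{"x":0.078,"y":0,"z":0,"ax":0,"ay":0,"az":0},{"x":0.09,"y":0,"z":0,"ax":0,"ay":0,"az":0},{"x":0.102,"y":0,"z":0,"ax":0,"ay":0,"az":0},{"x":0.114,"y":0,"z":0,"ax":0,"ay":0,"az":0},{"x":0.126,"y":0,"z":0,"ax":0,"ay":0,"az":0},{"x":0.136,"y":0,"z":0,"ax":0,"ay":0,"az":0}]'; python3 look.py w11
```

```text
t: 11.6
eef_pos: [0.6509, 0.016, 0.0412]
tool_rot: [-0.0, 0.757, 0.654, 0.0]
contact_force: [0.5, -0.1, 0.1]
gripper_width: 0.22
grasp_force: 0.3
t 11.6 slab sx,sy [92.9 34.3] z 41.2 toolx yaw err deg 0.11 zaxis [-0.  0. -1.] F [ 0.5 -0.1  0.1] w 0.2199650022308868
[283. 220.] 2986 [92.5 59. ]
```

```bash
python3 -m jog '[{"x":0.01,"y":0,"z":0,"ax":0,"ay":0,"az":0},{"x":0.022,"y":0,"z":0,"ax":0,"ay":0,"az":0},{"x":0.034,"y":0,"z":0,"ax":0,"ay":0,"az":0},{"x":0.046,"y":0,"z":0,"ax":0,"ay":0,"az":0},{"x":0.058,"y":0,"z":0,"ax":0,"ay":0,"az":0},{"x":0.068,"y":0,"z":0,"ax":0,"ay":0,"az":0},{"x":0.076,"y":0,"z":0,"ax":0,"ay":0,"az":0}]'; python3 look.py w12
python3 -m jog '[{"x":0.01,"y":0,"z":0,"ax":0,"ay":0,"az":0},{"x":0.02,"y":0,"z":0,"ax":0,"ay":0,"az":0},{"x":0.03,"y":0,"z":0,"ax":0,"ay":0,"az":0},{"x":0.04,"y":0,"z":0,"ax":0,"ay":0,"az":0},{"x":0.05,"y":0,"z":0,"ax":0,"ay":0,"az":0},{"x":0.06,"y":0,"z":0,"ax":0,"ay":0,"az":0},{"x":0.069,"y":0,"z":0,"ax":0,"ay":0,"az":0},{"x":0.069,"y":0,"z":0,"ax":0,"ay":0,"az":0},{"x":0.069,"y":0,"z":-0.02,"ax":0,"ay":0,"az":0},{"x":0.069,"y":0,"z":-0.05,"ax":0,"ay":0,"az":0},{"x":0.069,"y":0,"z":-0.08,"ax":0,"ay":0,"az":0},{"x":0.069,"y":0,"z":-0.09,"ax":0,"ay":0,"az":0}]'; python3 look.py w13
```

```text
t: 12.35
eef_pos: [0.6619, 0.0912, 0.0412]
tool_rot: [-0.0, 0.757, 0.654, 0.0]
contact_force: [-0.4, -0.1, -0.2]
gripper_width: 0.22
grasp_force: 0.1
t 12.35 slab sx,sy [ 92.7 110.4] z 41.2 toolx yaw err deg 0.13 zaxis [-0.  0. -1.] F [-0.4 -0.1 -0.2] w 0.21955447672410722
[265.  92.] 2788 [ 84.3 193.3]
[283. 220.] 3011 [ 92.3 135.1]
t: 13.6
eef_pos: [0.6737, 0.1575, 0.1347]
tool_rot: [0.001, 0.757, 0.653, 0.002]
contact_force: [1.3, -0.4, 0.3]
gripper_width: 0.217
grasp_force: 0.0
t 13.6 slab sx,sy [ 94.7 177.6] z 134.7 toolx yaw err deg 0.02 zaxis [ 0.005  0.001 -1.   ] F [ 1.3 -0.4  0.3] w 0.21681847881053598
[ 79. 183.] 1011 [-65.7 202.7]
[271. 184.] 1031 [ 85.2 202.4]
```

View pics/w13.png

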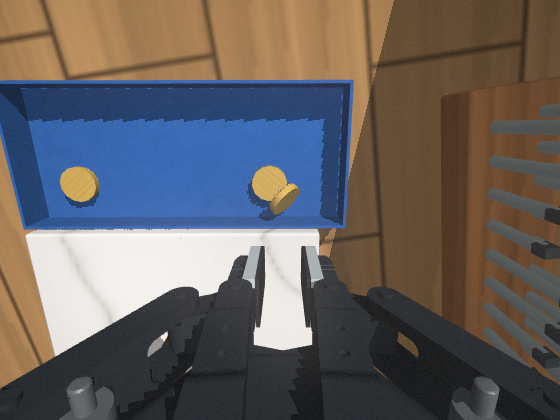

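B leans on A, both inside the tray (about (285,198)). Last is D, near-rear.

```bash
python3 -m jog '[{"x":-0.025,"y":-0.014,"z":0,"ax":0,"ay":0,"az":0},{"x":-0.062,"y":-0.035,"z":0,"ax":0,"ay":0,"az":0},{"x":-0.1,"y":-0.056,"z":0,"ax":0,"ay":0,"az":0},{"x":-0.138,"y":-0.077,"z":0,"ax":0,"ay":0,"az":0},{"x":-0.176,"y":-0.098,"z":0,"ax":0,"ay":0,"az":0},{"x":-0.214,"y":-0.119,"z":0,"ax":0,"ay":0,"az":0},{"x":-0.252,"y":-0.14,"z":0,"ax":0,"ay":0,"az":0},{"x":-0.284,"y":-0.158,"z":0,"ax":0,"ay":0,"az":0},{"x":-0.3,"y":-0.167,"z":0,"ax":0,"ay":0,"az":0},{"x":-0.3,"y":-0.167,"z":0.01,"ax":0,"ay":0,"az":0},{"x":-0.3,"y":-0.167,"z":0.035,"ax":0,"ay":0,"az":0},{"x":-0.3,"y":-0.167,"z":0.05,"ax":0,"ay":0,"az":0}]'
python3 -m jog '[{"x":0,"y":0,"z":0.01,"ax":0,"ay":0,"az":0},{"x":0,"y":0,"z":0.01,"ax":0,"ay":0,"az":0},{"x":0,"y":0,"z":0.01,"ax":0,"ay":0,"az":0}]'; python3 look.py w14
```

```text
t: 14.85
eef_pos: [0.4634, -0.1128, 0.0794]
tool_rot: [-0.001, 0.756, 0.654, -0.0]
contact_force: [-0.4, 0.4, 0.1]
gripper_width: 0.221
grasp_force: 0.0
t: 15.15
eef_pos: [0.4634, -0.114, 0.0712]
tool_rot: [-0.0, 0.757, 0.654, -0.0]
contact_force: [0.3, 0.0, 0.0]
gripper_width: 0.218
grasp_force: 0.0
t 15.15 slab sx,sy [ -73.5 -121.8] z 71.2 toolx yaw err deg 0.12 zaxis [-0. -0. -1.] F [0.3 0.  0. ] w 0.21796781066050117
[284. 178.] 2159 [-73.1 -81.7]
```

```bash
python3 -m jog '[{"x":0,"y":0,"z":0.012,"ax":0,"ay":0,"az":0},{"x":0,"y":0,"z":0.022,"ax":0,"ay":0,"az":0},{"x":0,"y":0,"z":0.028,"ax":0,"ay":0,"az":0},{"x":0,"y":0,"z":0.03,"ax":0,"ay":0,"az":0},{"x":0,"y":0,"z":0.03,"ax":0,"ay":0,"az":0},{"x":0.01,"y":0,"z":0.03,"ax":0,"ay":0,"az":0},{"x":0.02,"y":0,"z":0.03,"ax":0,"ay":0,"az":0},{"x":0.03,"y":0,"z":0.03,"ax":0,"ay":0,"az":0},{"x":0.042,"y":0,"z":0.03,"ax":0,"ay":0,"az":0},{"x":0.054,"y":0,"z":0.03,"ax":0,"ay":0,"az":0},{"x":0.064,"y":0,"z":0.03,"ax":0,"ay":0,"az":0}]'; python3 look.py w15
```

```text
t: 16.3
eef_pos: [0.4725, -0.0495, 0.0413]
tool_rot: [-0.0, 0.756, 0.654, 0.0]
contact_force: [0.1, -0.6, 0.8]
gripper_width: 0.22
grasp_force: 0.3
t 16.3 slab sx,sy [-74.  -56.6] z 41.3 toolx yaw err deg 0.15 zaxis [ 0.  0. -1.] F [ 0.1 -0.6  0.8] w 0.21971856408596202
[283. 220.] 3040 [-74.5 -32. ]
```

D is cradled. I'll drift slightly outward while pushing so it lands beside C rather than on it.

```bash
python3 -m jog '[{"x":0.01,"y":-0.001,"z":0,"ax":0,"ay":0,"az":0},{"x":0.022,"y":-0.003,"z":0,"ax":0,"ay":0,"az":0},{"x":0.034,"y":-0.005,"z":0,"ax":0,"ay":0,"az":0},{"x":0.046,"y":-0.007,"z":0,"ax":0,"ay":0,"az":0},{"x":0.058,"y":-0.009,"z":0,"ax":0,"ay":0,"az":0},{"x":0.07,"y":-0.011,"z":0,"ax":0,"ay":0,"az":0},{"x":0.082,"y":-0.013,"z":0,"ax":0,"ay":0,"az":0},{"x":0.094,"y":-0.015,"z":0,"ax":0,"ay":0,"az":0},{"x":0.106,"y":-0.017,"z":0,"ax":0,"ay":0,"az":0},{"x":0.118,"y":-0.019,"z":0,"ax":0,"ay":0,"az":0},{"x":0.13,"y":-0.021,"z":0,"ax":0,"ay":0,"az":0},{"x":0.14,"y":-0.023,"z":0,"ax":0,"ay":0,"az":0}]'; python3 look.py w16
```

```text
t: 17.55
eef_pos: [0.4699, 0.092, 0.0413]
tool_rot: [-0.0, 0.757, 0.654, 0.0]
contact_force: [-0.2, -1.2, 0.4]
gripper_width: 0.221
grasp_force: 0.2
t 17.55 slab sx,sy [-97.3  82.9] z 41.3 toolx yaw err deg 0.11 zaxis [ 0.  0. -1.] F [-0.2 -1.2  0.4] w 0.22149557420657304
[299.  36.] 3252 [-91.3 187.5]
[283. 220.] 3075 [-97.9 107.7]
```

C actually lies at sx≈-90 once its true height is allowed for, so I'll drift back inward at a shallow angle, past the slicker.

```bash
python3 -m jog '[{"x":0.008,"y":0.002,"z":0,"ax":0,"ay":0,"az":0},{"x":0.016,"y":0.006,"z":0,"ax":0,"ay":0,"az":0},{"x":0.024,"y":0.010,"z":0,"ax":0,"ay":0,"az":0},{"x":0.032,"y":0.014,"z":0,"ax":0,"ay":0,"az":0},{"x":0.04,"y":0.018,"z":0,"ax":0,"ay":0,"az":0}]'; python3 look.py w17
```

```text
t: 18.1
eef_pos: [0.4942, 0.1283, 0.0413]
tool_rot: [0.0, 0.757, 0.654, 0.0]
contact_force: [-0.4, -0.1, -0.1]
gripper_width: 0.225
grasp_force: 0.1
t 18.1 slab sx,sy [-78.7 122.4] z 41.3 toolx yaw err deg 0.08 zaxis [ 0. -0. -1.] F [-0.4 -0.1 -0.1] w 0.22479448526934662
[264. 116.] 2611 [-87.6 195.1]
[554. 120.] 444 [ 41.5 193.8]
[282. 219.] 3056 [-79.3 147.3]
```

```bash
python3 -m jog '[{"x":0.008,"y":0.004,"z":0,"ax":0,"ay":0,"az":0},{"x":0.016,"y":0.008,"z":0,"ax":0,"ay":0,"az":0},{"x":0.024,"y":0.011,"z":0,"ax":0,"ay":0,"az":0},{"x":0.034,"y":0.012,"z":0,"ax":0,"ay":0,"az":0},{"x":0.044,"y":0.012,"z":0,"ax":0,"ay":0,"az":0},{"x":0.054,"y":0.012,"z":0,"ax":0,"ay":0,"az":0},{"x":0.058,"y":0.012,"z":0,"ax":0,"ay":0,"az":0},{"x":0.058,"y":0.012,"z":0,"ax":0,"ay":0,"az":0},{"x":0.058,"y":0.012,"z":-0.02,"ax":0,"ay":0,"az":0},{"x":0.058,"y":0.012,"z":-0.05,"ax":0,"ay":0,"az":0},{"x":0.058,"y":0.012,"z":-0.08,"ax":0,"ay":0,"az":0},{"x":0.058,"y":0.012,"z":-0.11,"ax":0,"ay":0,"az":0}]'
python3 -m jog '[{"x":0,"y":0,"z":-0.03,"ax":0,"ay":0,"az":0},{"x":-0.03,"y":0,"z":-0.06,"ax":0,"ay":0,"az":0},{"x":-0.06,"y":0,"z":-0.08,"ax":0,"ay":0,"az":0},{"x":-0.08,"y":0,"z":-0.08,"ax":0,"ay":0,"az":0},{"x":-0.08,"y":0,"z":-0.08,"ax":0,"ay":0,"az":0},{"x":-0.08,"y":0,"z":-0.08,"ax":0,"ay":0,"az":0}]'
python3 - <<'E'
from h import *
where()
w=read_camera('wrist')[:,:,::-1];t=read_camera('top')[130:280,180:390,::-1]
s=read_camera('scene')[140:320,180:400,::-1]
t=cv2.resize(t,(378,270),interpolation=2);s=cv2.resize(s,(330,270),interpolation=2)
w=cv2.resize(w,(440,330));out=np.zeros((600,720,3),'uint8');out[:270,:378]=t;out[:270,380:710]=s;out[270:,:440]=w
cv2.imwrite('pics/fin.png',out)
E
```

```text
t: 19.35
eef_pos: [0.5135, 0.1825, 0.1523]
tool_rot: [0.0, 0.757, 0.653, -0.0]
contact_force: [0.1, 1.1, 0.4]
gripper_width: 0.219
grasp_force: 0.0
t: 19.95
eef_pos: [0.5015, 0.1043, 0.2304]
tool_rot: [-0.001, 0.757, 0.653, -0.0]
contact_force: [0.1, 0.9, 0.2]
gripper_width: 0.221
grasp_force: 0.0
t 19.95 slab sx,sy [-67.9  99.7] z 230.4 toolx yaw err deg 0.04 zaxis [-0.001  0.    -1.   ] F [0.1 0.9 0.2] w 0.22143180250125122
```

View pics/fin.png

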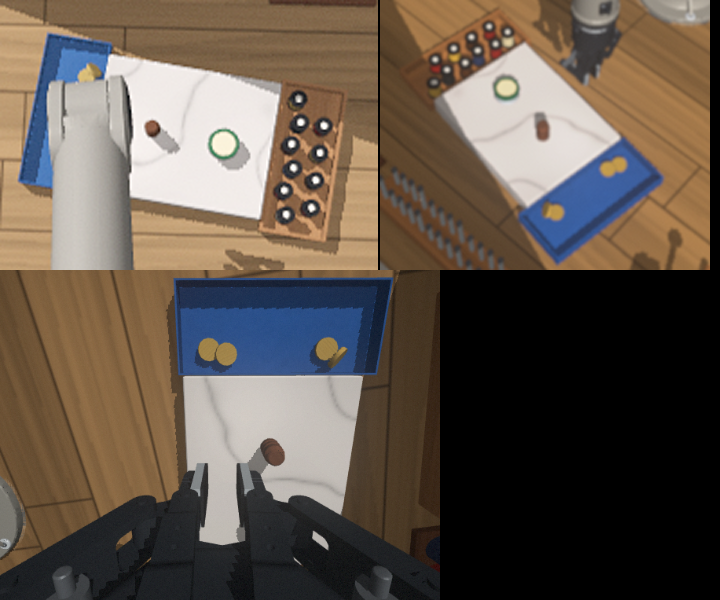

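All four conchos are in the blue tray: two at the left end, (208,349) and (226,354) in the wrist view, and two at the right end, near (327,349) and (340,355). The slicker and tin are standing and the arm is clear, so I'm handing in.

```bash
python3 -c "
from station import *
print(hand_in())"
```

```text
the job is handed in; nothing more can be done
None
```

All four conchos were slid over the slab's edge into the blue tray (one rests tilted against another), the wax tin and slicker are still standing on the slab, and the job was handed in at about 20 s; no verdict was returned.

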